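# Arm the leak alarms in order

### The job

The water dispenser is about to be filled: arm its leak alarms by pressing in their coloured keys with a light touch of the fingertips, first the blue one, then the yellow one, then the red one, each all the way in so that it stays down. Leave the green spare alarm unarmed. Do not pick up, tip or push the alarms out of place, and leave everything else on the worktop alone.

Things in the scene. Friction and masses are not known exactly. Their poses are not given: they have to be found in the camera images.
- blue_alarm: round leak alarm (to be armed), loose on the worktop, about 0.3 kg: white case 66 mm across and 26 mm high with a blue band round its side and a blue round key standing up in the middle of its top. Origin at the centre of its underside, z up
- blue_alarm_top (a point): centre of the top face of the blue key (34 mm across), 41.5 mm above the worktop while the key is up, moving down with the key; it is pushed straight down
- blue_alarm_key (a joint): how far the blue key is pushed in, in m: 0 up, 0.008 at its stop, behind which the whole key gives against a cushion spring (3 N, rising to 15 N after a further 6 mm). Up to there it moves under about 2 N or less, without a return spring, and stays where it is left; from 0.004 on the alarm is armed. A push with more than 30 N is too hard
- yellow_alarm: round leak alarm (to be armed), loose on the worktop, about 0.3 kg: white case 66 mm across and 26 mm high with a yellow band round its side and a yellow round key standing up in the middle of its top. Origin at the centre of its underside, z up
- yellow_alarm_top (a point): centre of the top face of the yellow key (34 mm across), 41.5 mm above the worktop while the key is up, moving down with the key; it is pushed straight down
- yellow_alarm_key (a joint): how far the yellow key is pushed in, in m: 0 up, 0.008 at its stop, behind which the whole key gives against a cushion spring (3 N, rising to 15 N after a further 6 mm). Up to there it moves under about 2 N or less, without a return spring, and stays where it is left; from 0.004 on the alarm is armed. A push with more than 30 N is too hard
- red_alarm: round leak alarm (to be armed), loose on the worktop, about 0.3 kg: white case 66 mm across and 26 mm high with a red band round its side and a red round key standing up in the middle of its top. Origin at the centre of its underside, z up
- red_alarm_top (a point): centre of the top face of the red key (34 mm across), 41.5 mm above the worktop while the key is up, moving down with the key; it is pushed straight down
- red_alarm_key (a joint): how far the red key is pushed in, in m: 0 up, 0.008 at its stop, behind which the whole key gives against a cushion spring (3 N, rising to 15 N after a further 6 mm). Up to there it moves under about 2 N or less, without a return spring, and stays where it is left; from 0.004 on the alarm is armed. A push with more than 30 N is too hard
- green_alarm: round leak alarm (the spare, to be left unarmed), loose on the worktop, about 0.3 kg: white case 66 mm across and 26 mm high with a green band round its side and a green round key standing up in the middle of its top. Origin at the centre of its underside, z up
- green_alarm_top (a point): centre of the top face of the green key (34 mm across), 41.5 mm above the worktop while the key is up, moving down with the key; it is pushed straight down
- green_alarm_key (a joint): how far the green key is pushed in, in m: 0 up, 0.008 at its stop, behind which the whole key gives against a cushion spring (3 N, rising to 15 N after a further 6 mm). Up to there it moves under about 2 N or less, without a return spring, and stays where it is left; from 0.004 on the alarm is armed. A push with more than 30 N is too hard
- tea_tin: round tea tin with a green lid, 74 mm across, 92 mm high; loose bystander, to be left alone. Origin at its underside
- tea_strainer: steel mesh tea strainer cup, 82 mm across, 61 mm high; loose bystander, to be left alone. Origin at its underside
- cap_black: black bottle cap, 57 mm across, 24 mm high; loose bystander, to be left alone. Origin at its underside
- cap_grey: grey bottle cap, 69 mm across, 24 mm high; loose bystander, to be left alone. Origin at its underside
- ball_valve: brass ball valve with a red lever, 115 mm long, 49 mm high; loose bystander, to be left alone. Origin at its underside
- ptfe_tape: white tape roll lying flat, 52 mm across, 15 mm high; loose bystander, to be left alone. Origin at its underside
- teaspoon: teaspoon lying flat, 132 mm long, 9 mm high; loose bystander, to be left alone. Origin at its underside
- juice_red: dark red bottle with an orange cap, 71 mm across, 218 mm high, standing at the right end; loose bystander, to be left alone. Origin at its underside
- shelf_edge (a point): fixed: middle of the lower front edge of the bottle shelf that hangs over the rear of the worktop, 425 mm above it, along its whole length (y); shelf and bottles lie behind this edge (+x) and above. Keep wrist and arm in front of it: a wide swing from one end of the worktop to the other hits it

How it is judged:
By the outcome, as a careful person would: the job done as asked, in the order asked, and still so for the second after the job is handed in, with the robot touching nothing.
It also fails if it takes over 67 s, if anything falls off the work surface, if the arm or the gripper's body presses on something with over 40 N, if the wrist force passes 120 N, or if a joint passes its speed limit or range.

### The arm

A 6-joint arm with a two-finger parallel gripper is mounted at the origin on a cart in front of the work surface, level with it; the furniture and walls round the work are solid. World frame = base frame: x ahead of the robot, y to its left, z up, the work surface at z = 0. Lengths are in m, angles in rad, forces in N, time in s.
With the tool pointing down it reaches from about 0.325 to 0.925 m from the base axis. Payload 3.1 kg.
Tool frame: the origin (TCP) lies at the very end of the fingers, on their centre line; the grasp point (between the pads) lies 19 mm behind it (pinch_z is the distance from the TCP to the grasp point, in m); z points along the fingers, y is the direction in which the jaws open and shut (so a half turn about z gives the same grasp; the last joint's range is limited). The gripper opens to 85 mm and grips with 20 to 120 N. Pads are 22 mm wide; open, the fingers measure 114 mm over their backs; the gripper's body (76 mm by 85 mm) begins 54 mm behind the grasp point. The pads swing forward as they close: fully open they stand 13 mm farther back than shut.
Start: joints at [1.082, 0.217, 1.613, -0, 1.311, -0.112], TCP at [0.23, 0.581, 0.194] pointing down, gripper open.
Joint ranges: [-2.75, 2.75], [-0.78, 2.1], [0.31, 2.55], [-1.13, 4.27], [0.13, 2.63], [-2.58, 2.58]. Speed limits (rad/s): [2.79, 2.79, 3.14, 3.14, 3.14, 3.14].

### API

Orientations are given as a rotation vector (axis times angle).
In Python, from station import move_to, line_to, movej, command_gripper, dwell, inverse_kinematics, capture, camera_info, Unreachable, hand_in, get_clock, get_qpos, get_joint_vel, get_joint_torque, get_ee_pos, get_orientation, get_force, get_moment, get_gripper_width, pinch_z gives the robot as it stands. Calls block until the motion is done:
- move_to(position, orientation): joint-space move of the TCP to a pose.
- line_to(position, frame=None, vel=0.15, until_force=None): straight line of the TCP; frame=None keeps the orientation; vel is the mean speed in m/s. With until_force (N) it stops when the force on the tool has changed by that much, and returns True; else False.
- movej(angles): joint-space move.
- command_gripper(opening): finger opening in m; the grip force is fixed at half the most; returns when the fingers have stopped.
- dwell(seconds).
- inverse_kinematics(position, orientation): joint angles nearest the present ones, or None.
- capture(name): name is "side" or "top" or "wrist"; returns (picture, depth): 480x640x3 uint8, blue, green, red; 480x640 float32, m along the optical axis (not along the pixel's ray), 0 where there is no reading.
- camera_info(name): a dict with "fov_y" (degrees; the focal length in pixels is half the picture's height over the tangent of half this angle, whatever the lens; pixels are square), "cx", "cy" (the principal point, pixels), "R" (3x3) and "t" (3): a world point X has camera coordinates R X + t; the wrist camera has in their place "hand_eye" (4x4, takes a point from camera to tool coordinates, whose origin is the TCP and whose axes are the flange's). Camera axes: x right, y down, z forward; pixel columns grow to the right and rows downward; lengths in m; the calibration is good to about 2 mm. A picture is of the moment at which its call begins: read the wrist's pose just before it. camera_info takes no time and is no camera call.
A pose or a line that the arm cannot do raises Unreachable and nothing moves.
- hand_in(): hands the job in, once; it reports no verdict.
Readings, each from a call of its own:
- get_clock(): time.
- get_qpos(): joint angles.
- get_joint_vel(): joint speeds.
- get_joint_torque(): joint torques, N m.
- get_ee_pos(): TCP position.
- get_orientation(): TCP orientation.
- get_force(): force on the tool from outside, world axes, zero at the start.
- get_moment(): the same for the moment, N m.
- get_gripper_width(): finger opening in m.
Only numpy, scipy, OpenCV 4.12 (cv2) and the standard library are available. Lean on these libraries where they do the work, as an engineer would, in place of code of your own. Each camera call takes 0.05 s, during which the arm holds its last target. There are 200 camera calls.

## Working session

There is one attempt and no reset: what is moved stays moved. The work goes in short steps, each a Python script; the robot and the scene stay as the last script left them, time stands still between calls to the robot, and variables do not carry over. Pictures are saved under pics/ and viewed, about 8 in all and at most 12, crops included, and the job is handed in when it is done.

```bash
mkdir -p pics; ls
python3 - <<'E'
from station import *
import cv2,numpy as np
for n in("top","side"):
    im,d=capture(n); cv2.imwrite(f"pics/{n}0.png",im); np.save(f"pics/{n}0.npy",d)
    c=camera_info(n); print(n,c)
print(camera_info("wrist"),get_orientation(),get_clock(),pinch_z if not callable(pinch_z) else pinch_z())
E
```

```text
pics
top {'fov_y': 42.30405672339796, 'cx': 327.8469934240699, 'cy': 235.40931737045352, 'R': array([[ 0.04267962, -0.99908562,  0.00252422],
       [-0.97888712, -0.042322  , -0.19997212],
       [ 0.1998961 ,  0.00606381, -0.97979834]]), 't': array([-0.05449914,  0.56825563,  2.03213314])}
side {'fov_y': 47.61300532202073, 'cx': 316.4658679362209, 'cy': 238.29442037192968, 'R': array([[ 0.99719724, -0.07472686, -0.00368134],
       [-0.03522927, -0.42557287, -0.90423815],
       [ 0.0660042 ,  0.90183348, -0.42701267]]), 't': array([-0.50319377,  0.25046394,  1.80798872])}
{'fov_y': 64.75676850902286, 'cx': 321.3150853144292, 'cy': 235.26161727768078, 'hand_eye': array([[ 4.35537252e-04, -9.54304660e-01, -2.98835115e-01,
         7.71790352e-02],
       [ 9.99999892e-01,  3.67642662e-04,  2.83414148e-04,
         3.47963823e-04],
       [-1.60598905e-04, -2.98835206e-01,  9.54304717e-01,
        -1.79270299e-01],
       [ 0.00000000e+00,  0.00000000e+00,  0.00000000e+00,
         1.00000000e+00]])} [-0.58828126 -3.08534379  0.00330204] 0.1 0.0187
```

View pics/top0.png

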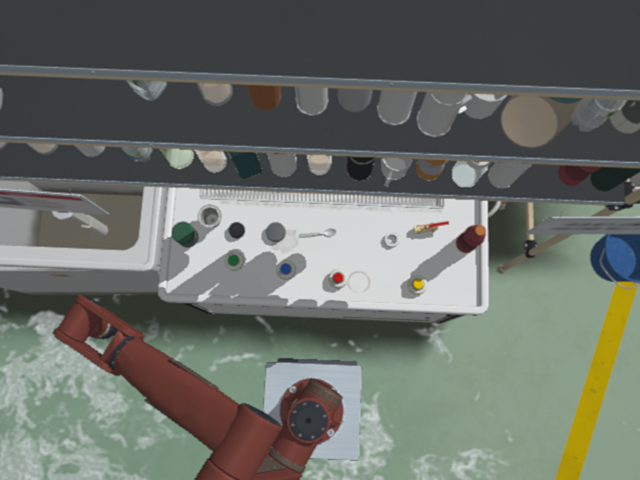

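View pics/side0.png

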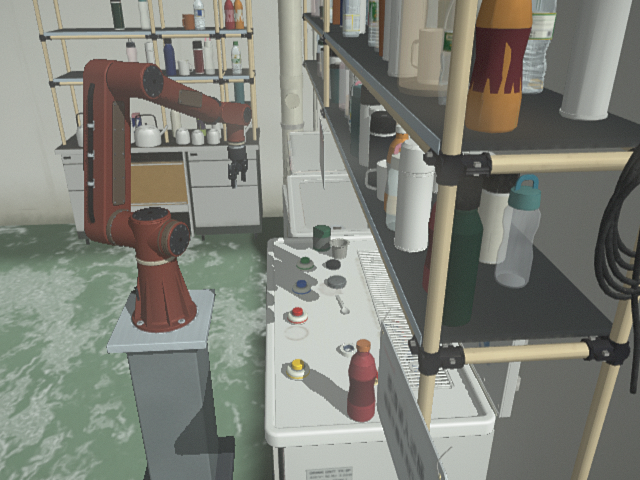

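Top view: green (234,260), blue (286,269), red (338,278), yellow (418,285). A grey cap sits behind blue and a ring beside red at (358,282). I'll locate them by colour in both views.

```bash
cat > h.py <<'E'
import cv2,numpy as np
from station import *
from scipy.spatial.transform import Rotation as Ro
HUE={'blue':(105,130),'yellow':(22,35),'red':(0,8),'green':(50,85)}
def f(c): return 240/np.tan(np.radians(c['fov_y']/2))
def ray(n,uv,pose=None):
    c=camera_info(n); d=np.array([(uv[0]-c['cx'])/f(c),(uv[1]-c['cy'])/f(c),1.])
    if n!='wrist': R=c['R'].T; return -R@c['t'],R@d
    T=np.eye(4);T[:3,:3]=Ro.from_rotvec(pose[1]).as_matrix();T[:3,3]=pose[0];T=T@c['hand_eye']
    return T[:3,3],T[:3,:3]@d
def plane(o,d,z): return o+d*(z-o[2])/d[2]
def blobs(im,col,roi,amin=15):
    hsv=cv2.cvtColor(im,cv2.COLOR_BGR2HSV); a,b=HUE[col]
    m=cv2.inRange(hsv,(a,110,50),(b,255,255))
    if col=='red': m|=cv2.inRange(hsv,(172,110,50),(180,255,255))
    k=np.zeros_like(m);x0,y0,x1,y1=roi;k[y0:y1,x0:x1]=255
    n,_,s,c=cv2.connectedComponentsWithStats(m&k)
    return [(s[i,4],s[i,2],s[i,3],c[i]) for i in range(1,n) if s[i,4]>=amin]
E
python3 - <<'E'
from h import *
P={'blue':((286,269),(302,286)),'yellow':((418,285),(297,366)),'red':((338,278),(297,314)),'green':((234,260),(305,262))}
for k,(t,s) in P.items():
    r=[]
    for n,p in(('top',t),('side',s)):
        im=cv2.imread(f'pics/{n}0.png')
        for b in blobs(im,k,(p[0]-12,p[1]-12,p[0]+12,p[1]+12),10):
            o,d=ray(n,b[3]); r.append((o,d)); print(k,n,b[:3],b[3].round(1),plane(o,d,.0415).round(3))
im=cv2.imread('pics/top0.png')
for u in((280,240),(358,282),(200,192),(470,198)): print(u,plane(*ray('top',u),0.02).round(3),plane(*ray('top',u),0.425).round(3))
E
```

```text
blue top (np.int32(77), np.int32(9), np.int32(10)) [285.  268.4] [0.454 0.109 0.042]
blue side (np.int32(19), np.int32(8), np.int32(5)) [300.2 284.3] [0.454 0.086 0.041]
yellow top (np.int32(85), np.int32(10), np.int32(10)) [417.6 283.6] [ 0.422 -0.337  0.042]
yellow side (np.int32(102), np.int32(12), np.int32(11)) [297.2 364.2] [ 0.425 -0.351  0.042]
red top (np.int32(76), np.int32(10), np.int32(10)) [337.7 277.2] [ 0.432 -0.069  0.042]
red side (np.int32(66), np.int32(10), np.int32(8)) [297.4 311.3] [ 0.437 -0.085  0.042]
green top (np.int32(66), np.int32(9), np.int32(10)) [232.9 259.7] [0.476 0.286 0.042]
(280, 240) [0.555 0.133 0.02 ] [0.476 0.099 0.425]
(358, 282) [ 0.422 -0.138  0.02 ] [ 0.369 -0.12   0.425]
(200, 192) [0.712 0.421 0.02 ] [0.604 0.331 0.425]
(470, 198) [ 0.732 -0.518  0.02 ] [ 0.619 -0.425  0.425]
```

```bash
cat >> h.py <<'E'
R0=Ro.from_rotvec([-0.58828126,-3.08534379,0.00330204]); PHI0=np.arctan2(.581,.23)
_y=R0.as_matrix()[:,0]; YAW0=np.arctan2(_y[1],_y[0])
def down(x,y):  # tool straight down, yaw following the base
    yaw=YAW0+np.arctan2(y,x)-PHI0
    return (Ro.from_euler('z',yaw)*Ro.from_euler('x',np.pi)).as_rotvec()
def hover(x,y,z): line_to([x,y,z],frame=down(x,y),vel=.2)
def look(col,name):
    pose=(get_ee_pos(),get_orientation()); im,_=capture('wrist'); cv2.imwrite(f'pics/{name}.png',im)
    for b in sorted(blobs(im,col,(0,0,640,480),300),key=lambda b:-b[0])[:3]:
        print(b[:3],b[3].round(1),plane(*ray('wrist',b[3],pose),.0415).round(4))
E
python3 - <<'E'
from h import *
print((R0*Ro.from_rotvec(down(.23,.581)).inv()).magnitude())
command_gripper(0.0)
hover(.454,.109,.16); print(get_clock(),get_qpos(),get_ee_pos(),get_gripper_width(),get_force())
look('blue','w_blue')
E
```

```text
0.002204979901862853
3.6333 [ 8.60573298e-02 -9.55259013e-02  2.00780975e+00  1.77347827e-04
  1.22939594e+00 -1.50564620e-01] [0.45382496 0.10946907 0.16000562] -0.0001124847629811561 [-1.00220814  0.90849928 -0.39979395]
(np.int32(1277), np.int32(40), np.int32(41)) [328.7 214.5] [0.4589 0.1123 0.0415]
```

View pics/w_blue.png

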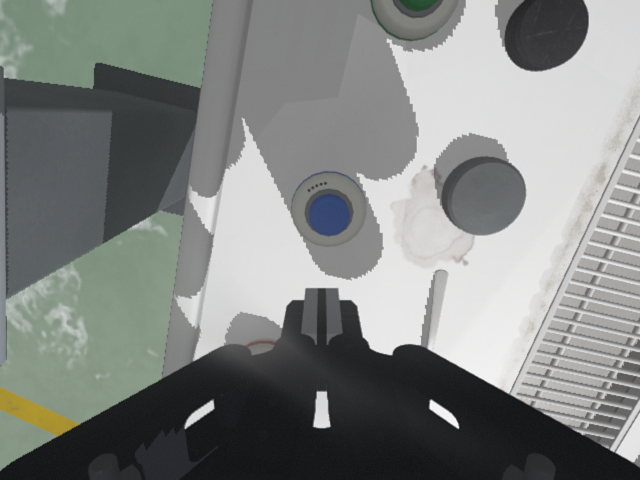

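Wrist view: the blue key is at (329,214), and its 40 px width matches 34 mm. It agrees with the top view to 6 mm, and the closed fingertips are at (321,290). Now pressing blue.

```bash
cat >> h.py <<'E'
def press(x,y):
    hover(x,y,.16); line_to([x,y,.053],vel=.1); dwell(.2); f0=get_force()
    hit=line_to([x,y,.0285],vel=.02,until_force=6)
    print('hit',hit,get_ee_pos().round(4) if hasattr(get_ee_pos(),'round') else get_ee_pos(),'dF',np.round(np.array(get_force())-f0,2))
    line_to([x,y,.06],vel=.05); line_to([x,y,.16],vel=.15)
def keyheight(col):
    pose=(get_ee_pos(),get_orientation()); im,d=capture('wrist')
    b=max(blobs(im,col,(0,0,640,480),300),key=lambda b:b[0]); u,v=b[3]
    o,r=ray('wrist',(u,v),pose); dd=np.median(d[int(v)-4:int(v)+5,int(u)-4:int(u)+5])
    print(col,'key point',(o+r*dd).round(4)); return im
E
python3 - <<'E'
from h import *
keyheight('blue')
press(.4589,.1123)
im=keyheight('blue'); cv2.imwrite('pics/w_blue2.png',im); print(get_clock())
E
```

```text
blue key point [0.459  0.1121 0.0405]
hit False [0.4591 0.1123 0.0287] dF [0.27 0.1  0.66]
blue key point [0.459  0.1122 0.0406]
8.425
```

View pics/w_blue2.png

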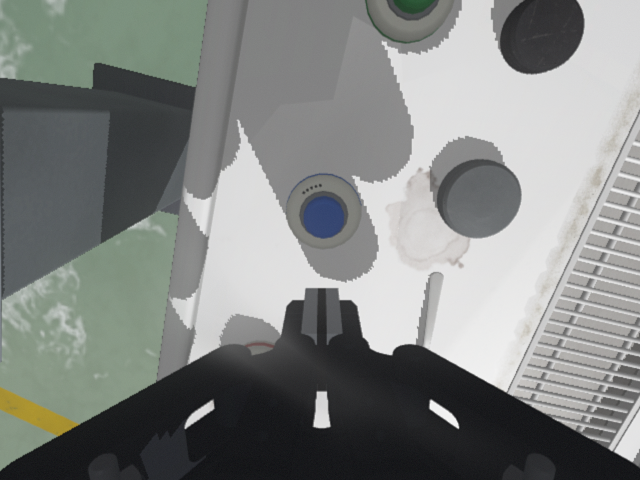

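The press did not touch the key: height unchanged and no force. The fingertips also show at row 290, while the TCP should project to about row 274. I'll check where the real fingertips are using depth.

Run:
```python
from h import *
p=(np.array(get_ee_pos()),get_orientation()); im,d=capture('wrist'); np.save('pics/d.npy',d)
H=camera_info('wrist')['hand_eye'];c=camera_info('wrist')
print(get_gripper_width(),p)
for u in (308,314,321,330,336):
  for v in (286,289,292,296,304,320,340):
    z=d[v,u]; X=H@np.array([(u-c['cx'])/f(c)*z,(v-c['cy'])/f(c)*z,z,1]); print(u,v,round(float(z),4),X[:3].round(4))
```

```text
-0.0001432668920705307 (array([0.45762843, 0.11219828, 0.15844421]), array([-1.93807424, -2.46975783,  0.00314194]))
308 286 0.3708 [-0.0811 -0.0134  0.1597]
308 289 0.1506 [ 0.0117 -0.0057 -0.0419]
308 292 0.1477 [ 0.0119 -0.0056 -0.0449]
308 296 0.1446 [ 0.0118 -0.0054 -0.0482]
308 304 0.1383 [ 0.0119 -0.0052 -0.0548]
308 320 0.1284 [ 0.0114 -0.0049 -0.0653]
308 340 0.1148 [ 0.0125 -0.0044 -0.0792]
314 286 0.3698 [-0.0807 -0.0075  0.1588]
314 289 0.1518 [ 0.0113 -0.0033 -0.0409]
314 292 0.1472 [ 0.0121 -0.0032 -0.0454]
314 296 0.1442 [ 0.012  -0.0032 -0.0485]
314 304 0.1387 [ 0.0117 -0.003  -0.0544]
314 320 0.1283 [ 0.0114 -0.0028 -0.0654]
314 340 0.1198 [ 0.0097 -0.0027 -0.0749]
321 286 0.3706 [-0.081  -0.0007  0.1595]
321 289 0.151 [ 0.0116 -0.0005 -0.0415]
321 292 0.1488 [ 0.0114 -0.0005 -0.0439]
321 296 0.1453 [ 0.0115 -0.0005 -0.0476]
321 304 0.1391 [ 0.0115 -0.0005 -0.0541]
321 320 0.1273 [ 0.0119 -0.0005 -0.0663]
321 340 0.1206 [ 0.0093 -0.0005 -0.0742]
330 286 0.3703 [-0.0809  0.0081  0.1592]
330 289 0.1516 [ 0.0113  0.0031 -0.0411]
330 292 0.1492 [ 0.0112  0.0031 -0.0436]
330 296 0.1437 [ 0.0122  0.0029 -0.049 ]
330 304 0.1394 [ 0.0113  0.0028 -0.0538]
330 320 0.1271 [ 0.012   0.0026 -0.0665]
330 340 0.1159 [ 0.0119  0.0023 -0.0782]
336 286 0.3697 [-0.0806  0.014   0.1588]
336 289 0.1508 [ 0.0117  0.0055 -0.0418]
336 292 0.1487 [ 0.0115  0.0054 -0.044 ]
336 296 0.1441 [ 0.012   0.0052 -0.0486]
336 304 0.1384 [ 0.0118  0.005  -0.0547]
336 320 0.1274 [ 0.0119  0.0046 -0.0662]
336 340 0.1145 [ 0.0127  0.0041 -0.0795]
```

Run:
```python
from h import *
p=np.array(get_ee_pos()); im,_=capture('side'); c=camera_info('side'); print(p,get_force(),get_clock())
q=[]
for X in (p,p+[0,0,.041]):
    Y=c['R']@X+c['t']; q.append((c['cx']+f(c)*Y[0]/Y[2],c['cy']+f(c)*Y[1]/Y[2]))
print(q); u,v=map(int,q[0]); s=6
cr=cv2.resize(im[v-60:v+40,u-60:u+60],None,fx=s,fy=s,interpolation=0)
for i,(a,b) in enumerate(q): cv2.circle(cr,(int((a-u+60)*s),int((b-v+60)*s)),5,((0,0,255),(0,255,0))[i],2)
cv2.imwrite('pics/side1.png',cr)
```

```text
[0.45756608 0.11216508 0.15830723] [-0.26677881  0.09519526 -0.78588428] 8.525
[(np.float64(300.22700381324256), np.float64(250.9258966617018)), (np.float64(300.02939770060664), np.float64(240.16867234162498))]
```

View pics/side1.png

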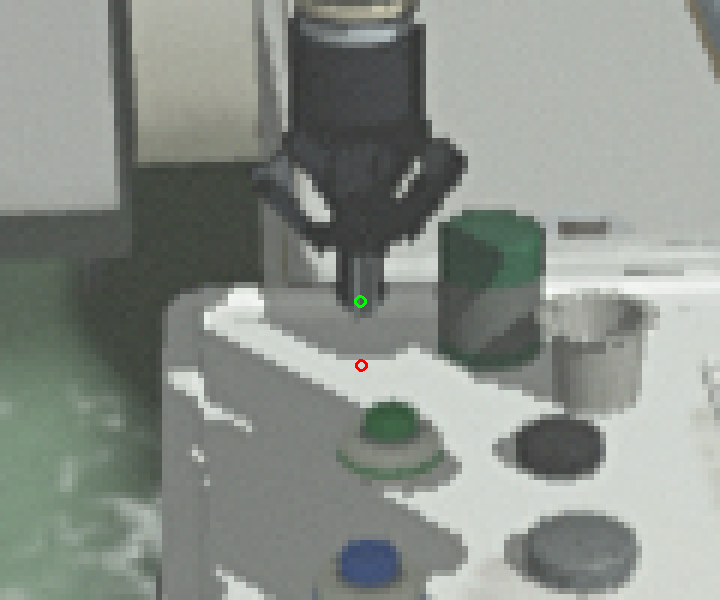

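The side view agrees: the real fingertip (crop row 315) sits about 40 mm above the reported TCP (red mark), and laterally it is aligned. I'll press with a 41 mm length correction, with the force stop guarding the descent.

```bash
cat >> h.py <<'E'
L=.041  # real fingertips lie this far behind the reported TCP
def press(x,y):
    hover(x,y,.12); line_to([x,y,.055-L],vel=.1); dwell(.3); f0=np.array(get_force())
    hit=line_to([x,y,.0265-L],vel=.02,until_force=6)
    print('hit',hit,np.round(get_ee_pos(),4),'dF',np.round(np.array(get_force())-f0,2))
    line_to([x,y,.07-L],vel=.05); line_to([x,y,.16],vel=.2)
E
python3 - <<'E'
from h import *
press(.4589,.1123)
im=keyheight('blue'); cv2.imwrite('pics/w_blue3.png',im); print(get_clock(),get_ee_pos())
E
```

```text
hit True [ 0.459   0.1123 -0.0065] dF [-1.63 -0.38  7.97]
blue key point [0.4592 0.1115 0.0326]
13.1 [0.4573219  0.11212599 0.1580328 ]
```

Blue went 8.0 mm down, with its position unchanged. Next is yellow.

Run:
```python
from h import *
hover(.42,-.335,.16); look('yellow','w_yel'); keyheight('yellow'); print(get_clock(),get_ee_pos(),get_force())
```

```text
(np.int32(1335), np.int32(41), np.int32(42)) [331.1 211.5] [ 0.4278 -0.336   0.0415]
(np.int32(1311), np.int32(69), np.int32(35)) [521.4 371.7] [ 0.4719 -0.5663  0.0415]
yellow key point [ 0.4276 -0.3361  0.0405]
15.5917 [ 0.42015257 -0.33440835  0.16000809] [-0.32024867  1.63230501 -0.54358992]
```

View pics/w_yel.png

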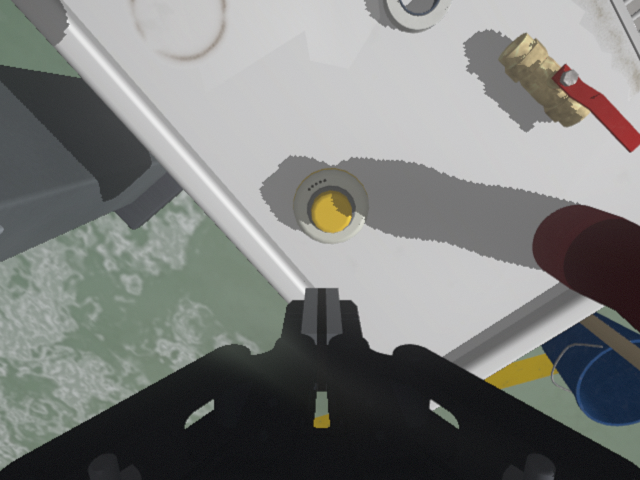

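Yellow key at (331,211), full 41×42 px, clear of the bottle. Press it, then look at red.

```bash
python3 - <<'E'
from h import *
press(.4278,-.336)
keyheight('yellow'); print(get_clock())
E
python3 - <<'E'
from h import *
hover(.435,-.068,.16); look('red','w_red'); keyheight('red'); print(get_clock(),get_ee_pos(),get_force())
E
```

```text
hit True [ 0.4279 -0.336  -0.0064] dF [-0.01  1.84  7.26]
yellow key point [ 0.4908 -1.418  -0.8243]
20.1667
(np.int32(1252), np.int32(41), np.int32(40)) [324.9 214. ] [ 0.4375 -0.0672  0.0415]
red key point [ 0.4374 -0.0674  0.0408]
21.7583 [ 0.43503367 -0.06871889  0.1599961 ] [ 0.30803826 -0.84136649 -0.20491119]
```

View pics/w_red.png

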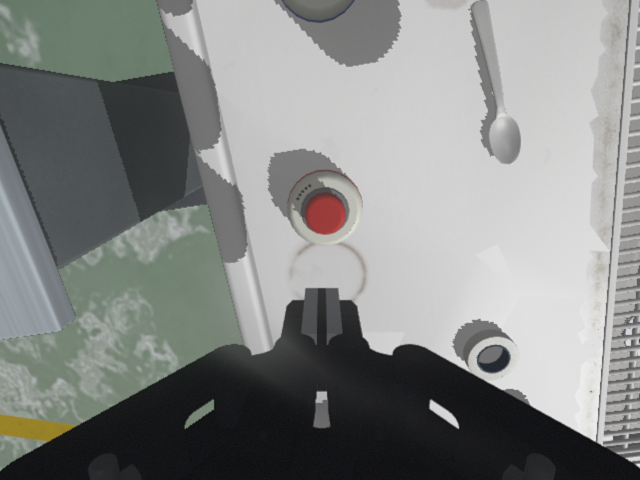

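The red key is at (325,214), unpressed. The yellow height check picked the floor stripe instead. The stop depth matched blue's, but order matters, so I'll recheck yellow before pressing red.

Run:
```python
from h import *
hover(.4278,-.336,.16)
p=(get_ee_pos(),get_orientation()); im,d=capture('wrist')
for u,v in [b[3] for b in blobs(im,'yellow',(240,150,400,280),300)]:
    o,r=ray('wrist',(u,v),p); z=np.median(d[int(v)-4:int(v)+5,int(u)-4:int(u)+5]); X=o+r*z; print('yellow',X.round(4))
if abs(X[2]-.0325)<.003:
    hover(.4375,-.0672,.16); press(.4375,-.0672); keyheight('red'); print(get_clock())
    hover(.40,.03,.25)
    for n in('top','side'): im,_=capture(n); cv2.imwrite(f'pics/{n}9.png',im)
    t=cv2.imread('pics/top9.png'); cv2.imwrite('pics/top9c.png',cv2.resize(t[180:320,155:495],None,fx=2.3,fy=2.3))
    for k,(u,v) in {'blue':(285,268),'yellow':(418,284),'red':(338,277),'green':(233,260)}.items():
        for b in blobs(t,k,(u-12,v-12,u+12,v+12)): print(k,b[3].round(1),b[0])
    print(get_clock(),get_force())
```

```text
yellow [ 0.4273 -0.3368  0.0325]
hit True [ 0.4376 -0.0672 -0.0066] dF [-1.04  1.26  7.96]
red key point [ 0.4375 -0.0677  0.0328]
29.3667
yellow [417.5 283.9] 80
red [337.8 277.3] 75
green [232.9 259.8] 67
30.3083 [-0.5941654  -0.22150523  0.05270463]
```

View pics/top9c.png

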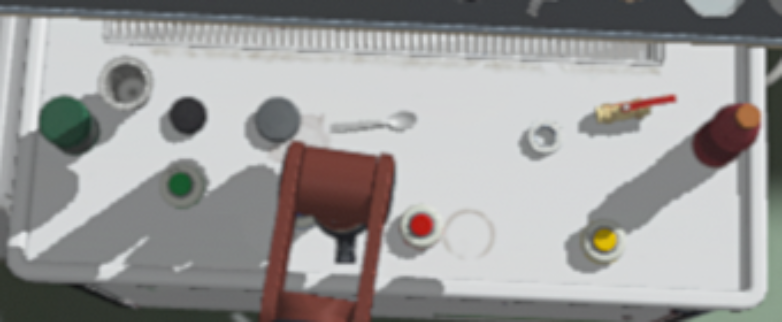

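All three are down, everything else is in place, and the gripper is clear.

Run:
```python
from station import *
hand_in()
```

```text
the job is handed in; nothing more can be done
```

The blue, yellow and red alarms are armed, pressed in that order, and the job is handed in. The robot clock read about 30 s at the last check, with the gripper held clear of everything.

- **Key travel:** from depth, the key tops dropped from about 40.5–40.8 mm to 32.6 mm (blue), 32.5 mm (yellow) and 32.8 mm (red). That is the full 8 mm each.
- **Push force:** each press stopped at a force change of about 7–8 N, well under the 30 N limit.
- **Rest of the scene:** each alarm measured within about 1 mm of where it stood before. The green spare had not moved in the top view and was never approached. The other items looked undisturbed in the last top picture, in which the arm hid the blue alarm.

Checks that failed or disagreed:
- **First blue press:** it touched nothing. The wrist depth and the side view both showed the real fingertips about 41 mm short of the reported TCP, so I corrected for that and pressed again.
- **First yellow height check:** it picked up the yellow floor stripe instead of the key. I went back and confirmed yellow was down before pressing red.
- **Pose drift:** after some retreats the reported TCP drifted by about 2 mm; this had no effect on the result.

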